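# Take the bayonet lens off the inspection camera

## Robot

A 7-joint arm with a two-finger parallel gripper is mounted at the origin on a cart in front of the work surface, level with it; the furniture and walls round the work are solid. World frame = base frame: x ahead of the robot, y to its left, z up, the work surface at z = 0. Lengths are in m, angles in rad, forces in N, time in s.
With the tool pointing down it reaches from about 0.425 to 0.825 m from the base axis. Payload 3.6 kg.
Tool frame: the origin (TCP) lies midway between the tips of the shut fingers; the grasp point (between the pads) lies 19 mm behind it; z points along the fingers, y is the line along which they close (so a half turn about z gives the same grasp; the last joint's range is limited). The gripper opens to 93 mm and grips with 3 to 60 N. Pads are 15 mm wide; open, the fingers measure 128 mm over their backs; the gripper's body (75 mm by 188 mm) begins 65 mm behind the grasp point.
Start: joints at [1.117, 0.615, -0.013, 1.423, 0.008, 1.103, -0.04], TCP at [0.27, -0.591, 0.219] pointing down, gripper open.
Joint ranges: [-3.12, 3.12], [-0.3, 2.06], [-1.34, 1.32], [0.26, 2.42], [-1.36, 4.5], [0.01, 1.98], [-2.84, 2.84]. Speed limits (rad/s): [2.79, 2.79, 3.14, 3.14, 3.14, 3.14, 3.14].

## Interface

Orientations are given as a unit quaternion [x, y, z, w].
In Python, from cell import readout, cams, arm gives the robot as it stands.
- The arm moves only by the tool servo_tool, never from a script. Its argument "moves" is a list that holds one entry, the list of rows, each a list of 7 numbers: the shift along the tool's x, y, z in mm, then the turn, a rotation vector about the tool's x, y, z in rad, then the finger opening in mm, from 0 to 93. In form: [[[tx, ty, tz, ax, ay, az, jaw], ...]]. A call has 1 to 10 rows; each row is the pose to reach, as a shift and turn from the pose commanded when the call began, along the tool's axes at that moment; what a row does not reach only later rows make up. A row lasts 1/10 s, in which the tool goes at most 50 mm and 8.59 degrees, less where a joint would pass 70% of its speed; a pose out of reach is approached as far as the arm can. A call with a gripper value outside its range is refused whole. The fingers move at their own pace and stop on an object; the grip force is fixed at half the most. Time passes only in rows, so rows that repeat a pose let the fingers close. It gives the time, the measured TCP pose, the force, the opening and the grip force at its end, in the units of the state.
- readout.get_state(): the state, without advancing time (a new reading comes with each control period).
- cams.capture(name): name is "scene" or "top"; returns a dict with "img" (384x512x3 uint8, blue, green, red), "vertical_fov" (degrees; the focal length in pixels is half the picture's height over the tangent of half this angle, whatever the lens; pixels are square), "cx", "cy" (the principal point, pixels), "view" (4x4, takes a point from world to camera coordinates). Camera axes: x right, y up, looking along -z (the intrinsics and any distortion apply to the point x, -y, -z); pixel columns grow to the right and rows downward; lengths in m; the calibration is good to about 2 mm. A picture is of the moment at which its call begins. There is no depth.
- arm.sign_off(): hands the job in; it is judged then, once.
The state is a dict: "time_s": time; "joints": joint angles; "qvel": joint speeds; "tau": joint torques, N m; "eef_pos": TCP position; "tool_rot": TCP orientation; "ft_force": force on the tool from outside, world axes, zero at the start; "torque": the same for the moment, N m; "finger_gap": opening from 0.0 (shut) to 1.0 (fully open); "grasp_force": force on a finger pad.
Only numpy, scipy, OpenCV 4.12 (cv2) and the standard library are available. Lean on these libraries where they do the work, as an engineer would, in place of code of your own. Each camera call takes 0.05 s, during which the arm holds its last target. There are 200 camera calls.

## Task

Take the lens off the upward-looking inspection camera and stand it in the empty pocket of the blue lens stand. Press the camera's red release button until it snaps down, turn the lens counter-clockwise (seen from above) about a quarter turn until you feel its end stop, then lift it straight off and seat it upright in the pocket; never force the lens against its mount or bang the button, and leave the other lens and the parts tray where they are.

Things in the scene. Friction and masses are not known exactly. Their poses are not given: they have to be found in the camera images.
- lens_centre (a point): Middle of the lens to take off: upright black barrel, 56 mm in diameter, knurled rubber grip, orange band, on the camera. Point on its axis, 24 mm above the underside of its flange (68 mm in diameter, 5 mm thick) and 28 mm below its top; grip the barrel 9 to 52 mm above the flange underside. Spigot and two lugs (57 mm across) reach 12 mm below the flange. z is its axis, up. 0.25 kg.
- lens: Same lens; origin on its axis at the flange underside. Index fork along its -y, to 43 mm from the axis, round the lock pin. 1.5 mm play in the mount, all ways; turning rubs with up to 0.3 N m. The hard end stop is 60 to 89 degrees counter-clockwise of the locked place, unseen and different each time: feel for it with small steps. Only in the last 5 degrees before it do the lugs clear the lips to lift.
- inspection_camera: Grey camera housing 84 x 126 mm on a metal base plate 112 x 140 x 8 mm, fixed to the table, mount facing up; housing top 52 mm, mount face 70 mm above the table. A sprung plate in it pushes the lens up with 8 N. The button bears 40 N, the mount 0.5 N m at the stop or 20 N of pull. Origin on the optical axis at table height; z up; the button lies along its -y, 64 mm from the axis.
- mount_centre (a point): Centre of the mount's face on the optical axis, 70 mm above the table, under the lens.
- button_top (a point): Centre of the top of the red round release button, 20 mm in diameter, beside the lens on the camera; its top stands 16 mm above the housing (68 mm above the table) and goes straight down.
- release_button (a joint): Travel of the release button, 0 up (lens locked by the pin) to 0.007 m down (pin withdrawn). It resists with about 4 N at first, less and less as it goes down, snaps over half-way and stays down by itself.
- free_pocket (a point): Centre of the mouth of the empty round pocket, 61 mm in diameter and 16 mm deep, in the blue lens stand (196 x 90 x 24 mm, fixed to the table); it lies at the height of the stand's top, 24 mm above the table. The lens stands in it by its flange, lugs inside.
- spare_centre (a point): Middle of the other lens (blue band, flange 68 mm, barrel 56 mm, top 45 mm above its flange underside), standing in the stand's other pocket, 106 mm from the empty one; to be left alone.
- spare_lens: The same spare lens; origin on its axis at the underside of its flange, 24 mm above the table.
- parts_tray: Grey open parts tray 58 x 85 x 30 mm with a white contact block in it, behind the work; to be left alone. Origin at the centre of its underside.
Things that resemble listed ones, but are neither listed nor needed, are in the scene too. Leave any yellow look-alike of the lens alone.

How it is judged:
On the way, in this order (a step that is already met when the one before it is completed fails the run):
1. the release button has snapped down while the lens is still on the mount (value of joint release_button above 0.006 m and distance between lens_centre and mount_centre below 0.03 m), for 0.2 s.
2. the lens has been turned and lifted clear of the mount (z of lens_centre in the frame of inspection_camera above 0.125 m), for 0.1 s.
At the end, for the whole second after the job is handed in: The lens stands upright in the empty pocket: its axis within 5 mm of the pocket's, its flange on the stand's top (lens_centre 24 mm above free_pocket, at most 4 mm more), tilted less than 0.06 rad, released and at rest; the release button is still down (horizontal distance between lens_centre and free_pocket below 0.005 m and distance between lens_centre and free_pocket below 0.028 m and angle between lens's own z axis and vertical below 0.06 rad and linear speed of lens below 0.02 m/s and value of joint release_button above 0.005 m); the robot touches nothing.
It fails at once if the lens is forced against the camera's mount (contact forces on it add up to more than 60 N) (contact force between lens and inspection_camera above 60 N).
It fails at once if the camera or its button is hit or pressed with more than 40 N (contact force between any of the fingers, the arm and inspection_camera above 40 N).
It fails at once if the other lens is moved more than 10 mm (distance of spare_lens from where it was at the start of the episode above 0.01 m).
It fails at once if the parts tray is moved more than 20 mm (distance of parts_tray from where it was at the start of the episode above 0.02 m).
It also fails if it takes over 72 s, if anything falls off the work surface, if the arm or the gripper's body presses on something with over 40 N, if the wrist force passes 120 N, or if a joint passes its speed limit or range.

## Working session

There is one attempt and no reset: what is moved stays moved. The work goes in short steps, Python scripts to look and compute and a tool call to move; the robot and the scene stay as the last step left them, time stands still between calls to the robot, and variables do not carry over. Pictures are saved under pics/ and viewed, at most 11 in all, crops included, and the job is handed in when it is done.

Besides the shell and the picture viewer there is one more tool, called after "Request:" as name(argument=value, ...) on one line, values as JSON. servo_tool: Moves the arm, as the interface text tells. Its arguments: {"type":"object","properties":{"moves":{"type":"array","items":{"type":"array","items":{"type":"array","items":{"type":"number"}}}}},"required":["moves"]}

```bash
mkdir -p pics; cat > h.py <<'E'
import sys; sys.path.insert(0,'.')
import numpy as np, cv2
from scipy.spatial.transform import Rotation as R
from cell import readout, cams, arm
def shot(n,f):
    c=cams.capture(n); cv2.imwrite(f'pics/{f}.png',c['img']); np.savez(f'pics/{f}.npz',**{k:v for k,v in c.items()}); return c
def ray(f,u,v,z):
    c=np.load(f'pics/{f}.npz',allow_pickle=True); fl=192/np.tan(np.radians(float(c['vertical_fov']))/2)
    V=c['view']; d=V[:3,:3].T@np.array([(u-float(c['cx']))/fl,-(v-float(c['cy']))/fl,-1]); o=-V[:3,:3].T@V[:3,3]
    return o+d*(z-o[2])/d[2]
def proj(f,P):
    c=np.load(f'pics/{f}.npz',allow_pickle=True); fl=192/np.tan(np.radians(float(c['vertical_fov']))/2)
    V=c['view']; p=V[:3,:3]@np.array(P)+V[:3,3]
    return float(c['cx'])+fl*p[0]/-p[2], float(c['cy'])-fl*p[1]/-p[2]
def st():
    s=readout.get_state(); print({k:np.round(v,4).tolist() for k,v in s.items() if k in('time_s','joints','eef_pos','tool_rot','ft_force','torque','finger_gap','grasp_force')})
    return s
def shift(P,s=None):
    s=s or readout.get_state(); return R.from_quat(s['tool_rot']).inv().apply(np.array(P)-s['eef_pos'])*1000
E
ls; python3 - <<'E'
from h import *
s=st(); print(R.from_quat(s['tool_rot']).as_matrix().round(3))
a=shot('scene','s0');b=shot('top','t0')
for c in(a,b): print({k:v for k,v in c.items() if k!='img'})
cv2.imwrite('pics/t0b.png',cv2.resize(b['img'],(800,600),interpolation=cv2.INTER_CUBIC))
E
```

```text
h.py
pics
{'time_s': 0.0, 'joints': [1.1165, 0.6159, -0.0126, 1.4249, 0.0081, 1.1034, -0.0404], 'eef_pos': [0.2693, -0.5907, 0.2175], 'tool_rot': [0.9772, 0.2123, -0.0003, -0.0012], 'ft_force': [-0.3443, 0.101, 0.2413], 'torque': [-0.0252, 0.0374, -0.0148], 'grasp_force': 0.0, 'finger_gap': 0.9988}
[[ 0.91   0.415 -0.001]
 [ 0.415 -0.91   0.002]
 [-0.    -0.003 -1.   ]]
{'vertical_fov': 45.8346683008386, 'cx': 259.94053234263424, 'cy': 188.0667700644674, 'view': array([[-0.75372769, -0.65716494,  0.00536815,  0.46770986],
       [ 0.44234799, -0.50127104,  0.74367708, -0.33086385],
       [-0.4860276 ,  0.5629046 ,  0.66851745, -0.78319788],
       [ 0.        ,  0.        ,  0.        ,  1.        ]])}
{'vertical_fov': 44.502176802895285, 'cx': 261.470155188979, 'cy': 187.82498225301623, 'view': array([[-2.38765789e-02, -9.99709684e-01, -3.23376720e-03,
         1.13895908e-02],
       [ 9.92131423e-01, -2.40930019e-02,  1.22860761e-01,
        -6.41495901e-01],
       [-1.22903004e-01, -2.74827401e-04,  9.92418650e-01,
        -8.90386912e-01],
       [ 0.00000000e+00,  0.00000000e+00,  0.00000000e+00,
         1.00000000e+00]])}
```

View pics/t0b.png

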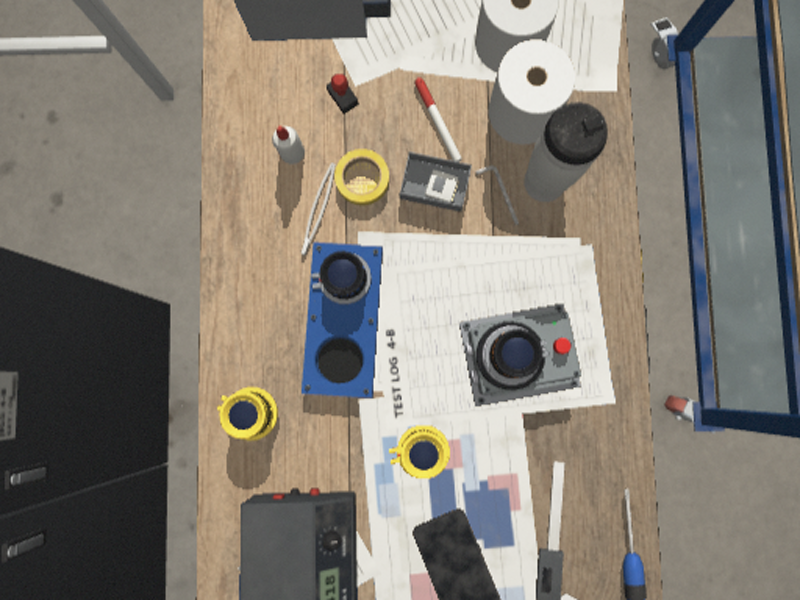

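View pics/s0.png

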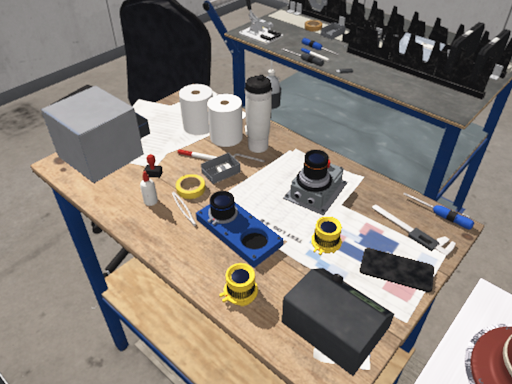

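The top view shows the camera at about (515,350) with its red button at (562,346), and the stand with its empty pocket at (339,358), all in 800x600 pixels. I'll enlarge both.

```bash
python3 - <<'E'
from h import *
i=cv2.imread('pics/t0.png'); cv2.imwrite('pics/t0c.png',cv2.resize(i[150:270,188:388],None,fx=4,fy=4,interpolation=cv2.INTER_CUBIC))
i=cv2.imread('pics/s0.png'); cv2.imwrite('pics/s0c.png',cv2.resize(i[140:270,190:350],None,fx=4.6,fy=4.6,interpolation=cv2.INTER_CUBIC))
E
```

```text
(no output)
```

View pics/t0c.png

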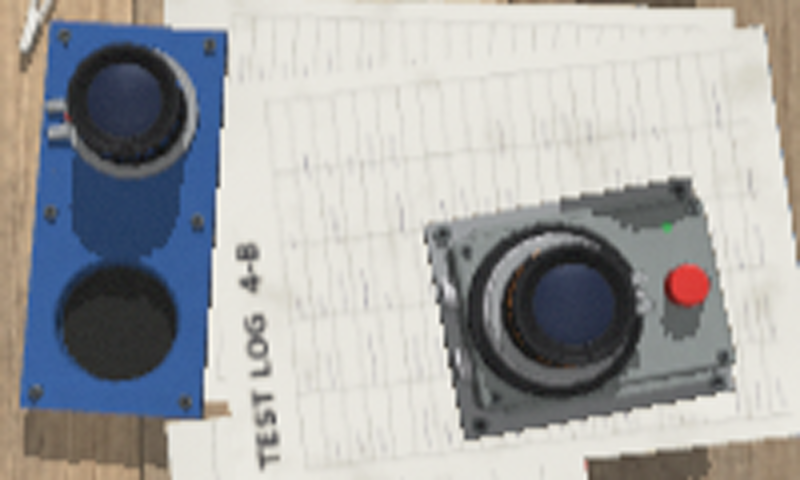

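View pics/s0c.png

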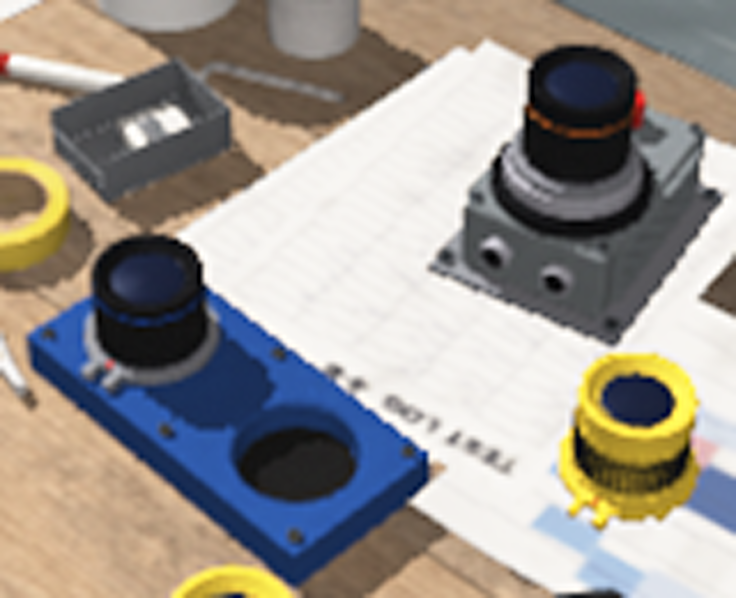

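```bash
python3 - <<'E'
from h import *
T=lambda x,y,z: ray('t0',188+(x-1.5)/4,150+(y-1.5)/4,z)
S=lambda x,y,z: ray('s0',190+(x-1.8)/4.6,140+(y-1.8)/4.6,z)
p=lambda n,v: print(n,np.round(v,4))
L=T(577,305,.122);B=T(688,285,.068);P=T(117,321,.024);Q=T(125,103,.069)
p('lens',L);p('btn',B);p('pocket',P);p('spare',Q)
p('lensS',S(582,84,.122));p('pocketS',S(297,451,.024));p('spareS',S(148,276,.069))
print('lens-btn',np.linalg.norm((L-B)[:2]),'pock-spare',np.linalg.norm((P-Q)[:2]))
c=[T(427,224,.008),T(692,180,.008),T(736,392,.008),T(465,438,.008)]
for k in c:p('corner',k)
p('mean',np.mean(c,0)); print([np.linalg.norm(c[i]-c[i-1]).round(4) for i in range(4)])
img=cv2.imread('pics/t0.png').astype(int); m=((img[...,2]>150)&(img[...,1]<80)); m[:, :340]=0;m[:205]=0;m[240:]=0;m[:,375:]=0
v,u=np.nonzero(m); p('btn mask',ray('t0',u.mean(),v.mean(),.068)); print(u.mean(),v.mean(),len(u))
d=B-L; print('btn dir deg',np.degrees(np.arctan2(d[1],d[0])))
print('lens axis proj base', proj('t0',[*L[:2],.07]))
E
```

```text
lens [ 0.5599 -0.1281  0.122 ]
btn [ 0.5702 -0.1893  0.068 ]
pocket [0.5612 0.0868 0.024 ]
spare [0.6641 0.0773 0.069 ]
lensS [ 0.5587 -0.1244  0.122 ]
pocketS [0.5616 0.087  0.024 ]
spareS [0.6644 0.08   0.069 ]
lens-btn 0.06198143011869937 pock-spare 0.1032912944252582
corner [ 0.6073 -0.0703  0.008 ]
corner [ 0.6266 -0.2064  0.008 ]
corner [ 0.5187 -0.2232  0.008 ]
corner [ 0.499  -0.0859  0.008 ]
mean [ 0.5629 -0.1464  0.008 ]
[np.float64(0.1094), np.float64(0.1375), np.float64(0.1092), np.float64(0.1387)]
btn mask [ 0.5701 -0.1898  0.068 ]
359.90140845070425 220.90140845070422 71
btn dir deg -80.42467564134888
lens axis proj base (np.float64(327.87993009671), np.float64(227.03781662142083))
```

```bash
cat >> h.py <<'E'
def plan(P,yaw=None):
    "move to TCP P, tool down with tool-y at world yaw (deg)"
    s=readout.get_state(); R0=R.from_quat(s['tool_rot'])
    if yaw is None: yy=R0.as_matrix()[:2,1]; a=np.arctan2(yy[1],yy[0])
    else: a=np.radians(yaw)
    y=np.array([np.cos(a),np.sin(a),0]); z=np.array([0,0,-1.]); D=R.from_matrix(np.c_[np.cross(y,z),y,z])
    print('yaw now',np.degrees(np.arctan2(*R0.as_matrix()[[1,0],1])).round(2),'move',shift(P,s).round(1),(R0.inv()*D).as_rotvec().round(4))
E
python3 -c "
from h import *
plan([.5697,-.190,.20],-13)"
```

```text
yaw now -65.48 move [ 439.5 -240.    18.1] [-0.0022 -0.001  -0.916 ]
```

Request:
servo_tool(moves=[[[439.5,-240,18,-0.002,-0.001,-0.916,0],[439.5,-240,18,-0.002,-0.001,-0.916,0],[439.5,-240,18,-0.002,-0.001,-0.916,0],[439.5,-240,18,-0.002,-0.001,-0.916,0],[439.5,-240,18,-0.002,-0.001,-0.916,0],[439.5,-240,18,-0.002,-0.001,-0.916,0],[439.5,-240,18,-0.002,-0.001,-0.916,0],[439.5,-240,18,-0.002,-0.001,-0.916,0],[439.5,-240,18,-0.002,-0.001,-0.916,0],[439.5,-240,18,-0.002,-0.001,-0.916,0]]])

```text
time_s: 1.1
eef_pos: [0.5699, -0.19, 0.2003]
tool_rot: [0.783, 0.622, -0.001, 0.001]
ft_force: [0.5, -1.3, -0.2]
finger_gap: 0.191
grasp_force: 0.0
```

```bash
python3 -c "
from h import *
st();plan([.5697,-.190,.085],-13)"
```

```text
{'time_s': 1.1, 'joints': [0.4566, 0.5674, -0.28, 1.5936, 0.1791, 1.0053, -0.1052], 'eef_pos': [0.5699, -0.19, 0.2003], 'tool_rot': [0.7827, 0.6224, -0.0006, 0.0008], 'ft_force': [0.4678, -1.3157, -0.1801], 'torque': [-0.0526, -0.0659, -0.0045], 'grasp_force': 0.0, 'finger_gap': 0.1908}
yaw now -13.02 move [ 1.000e-01 -3.000e-01  1.153e+02] [ 0.0005  0.0019 -0.0004]
```

Request:
servo_tool(moves=[[[0,0,40,0,0,0,0],[0,0,80,0,0,0,0],[0,0,110,0,0,0,0],[0,0,120,0,0,0,0],[0,0,122,0,0,0,0],[0,0,122,0,0,0,0]]])

```text
time_s: 1.7
eef_pos: [0.5703, -0.192, 0.0796]
tool_rot: [0.783, 0.622, 0.0, 0.002]
ft_force: [-0.2, 0.3, 1.0]
finger_gap: 0.006
grasp_force: 0.0
```

```bash
python3 -c "
from h import *
st();a=shot('top','t1');b=shot('scene','s1')
x=cv2.resize(a['img'][180:260,290:390],(500,400),interpolation=2);y=cv2.resize(b['img'][120:220,270:370],(400,400),interpolation=2)
cv2.imwrite('pics/c1.png',cv2.resize(np.hstack([x,y]),(800,356)))"
```

```text
{'time_s': 1.7, 'joints': [0.4355, 0.7096, -0.242, 1.7141, 0.2351, 0.7433, -0.151], 'eef_pos': [0.5703, -0.192, 0.0796], 'tool_rot': [0.7827, 0.6224, 0.0004, 0.0017], 'ft_force': [-0.1886, 0.2566, 1.0413], 'torque': [-0.0052, -0.0729, 0.0085], 'grasp_force': 0.0, 'finger_gap': 0.0056}
```

View pics/c1.png

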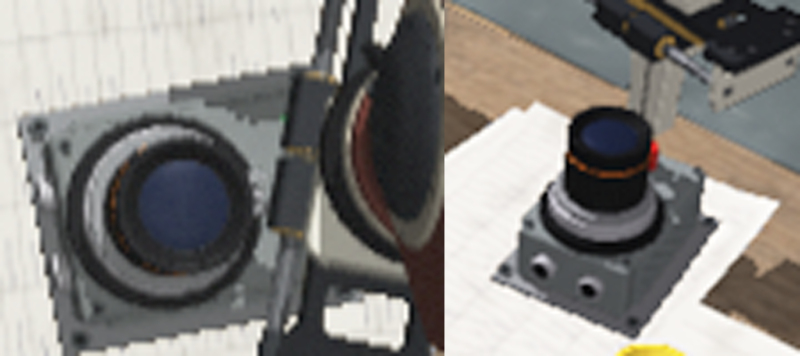

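The closed fingertips are over the button at left-panel (295,150) and clear of the lens. Now I press in small steps.

Request:
servo_tool(moves=[[[0,2,4,0,0,0,0],[0,2,8,0,0,0,0],[0,2,10,0,0,0,0],[0,2,11,0,0,0,0],[0,2,12,0,0,0,0],[0,2,13,0,0,0,0],[0,2,14,0,0,0,0],[0,2,14,0,0,0,0]]])

```text
time_s: 2.6
eef_pos: [0.5712, -0.1921, 0.0643]
tool_rot: [0.783, 0.623, -0.0, 0.001]
ft_force: [-0.2, 0.5, 0.4]
finger_gap: 0.002
grasp_force: 0.0
```

Request:
servo_tool(moves=[[[2,-1,0.5,0,0,0,0],[2,-1,1,0,0,0,0],[2,-1,1.5,0,0,0,0],[2,-1,2,0,0,0,0]]])

```text
time_s: 3.0
eef_pos: [0.5709, -0.1901, 0.0627]
tool_rot: [0.783, 0.623, -0.0, 0.001]
ft_force: [0.3, -0.3, 0.4]
finger_gap: 0.006
grasp_force: 0.0
```

Request:
servo_tool(moves=[[[0,0,0.5,0,0,0,0],[0,0,1,0,0,0,0],[0,0,1.5,0,0,0,0],[0,0,2,0,0,0,0]]])

```text
time_s: 3.4
eef_pos: [0.5709, -0.1901, 0.0612]
tool_rot: [0.783, 0.622, -0.0, 0.001]
ft_force: [-1.5, 0.5, 4.2]
finger_gap: 0.007
grasp_force: 2.7
```

Request:
servo_tool(moves=[[[0,0,0.5,0,0,0,0],[0,0,1,0,0,0,0],[0,0,1,0,0,0,0]]])

```text
time_s: 3.7
eef_pos: [0.571, -0.1902, 0.0611]
tool_rot: [0.783, 0.622, -0.0, 0.001]
ft_force: [-2.5, 0.1, 8.2]
finger_gap: -0.002
grasp_force: 4.1
```

Request:
servo_tool(moves=[[[0,0,-5,0,0,0,0],[0,0,-40,0,0,0,0],[0,0,-90,0,0,0,40],[0,0,-120,0,0,0,93],[40,0,-140,0,0,0,93],[63,-24,-140,0,0,0,93],[63,-24,-140,0,0,0,93],[63,-24,-140,0,0,0,93],[63,-24,-140,0,0,0,93]]])

```text
time_s: 4.6
eef_pos: [0.5615, -0.1246, 0.1992]
tool_rot: [0.783, 0.622, -0.001, 0.001]
ft_force: [-0.7, 0.6, -0.4]
finger_gap: 0.56
grasp_force: 0.0
```

```bash
python3 -c "
from h import *
st();plan([.5595,-.1270,.083],-13);b=shot('scene','s2')
a=shot('top','t2')
x=cv2.resize(a['img'][180:260,290:390],(500,400),interpolation=2);y=cv2.resize(b['img'][100:220,250:370],(400,400),interpolation=2)
cv2.imwrite('pics/c2.png',cv2.resize(np.hstack([x,y]),(800,356)))"
```

```text
{'time_s': 4.6, 'joints': [0.3612, 0.5301, -0.2851, 1.6689, 0.1771, 0.967, -0.2165], 'eef_pos': [0.5615, -0.1246, 0.1992], 'tool_rot': [0.7832, 0.6217, -0.0007, 0.0013], 'ft_force': [-0.6661, 0.5553, -0.41], 'torque': [-0.076, -0.0775, 0.0378], 'grasp_force': 0.0, 'finger_gap': 0.5601}
yaw now -13.11 move [ -2.5  -1.5 116.2] [ 0.0011  0.0028 -0.002 ]
```

View pics/c2.png

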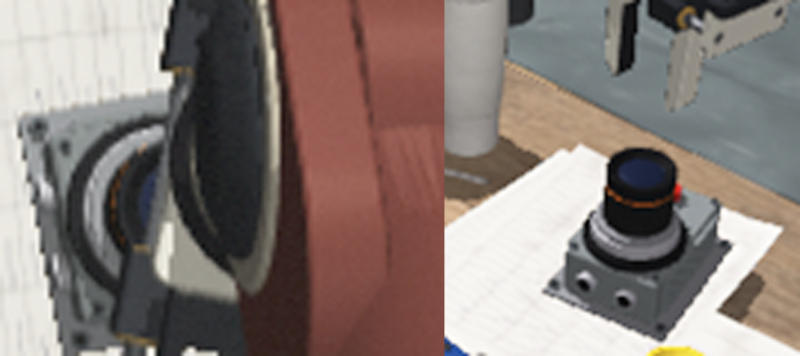

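The button now sits lower: in the right panel the red is at (678,190) beside the lens top at (642,167), so it has snapped. Next I open the fingers, then descend.

Request:
servo_tool(moves=[[[-2,-1.2,0,0.001,0.003,-0.002,93],[-2,-1.2,0,0.001,0.003,-0.002,93],[-2,-1.2,0,0.001,0.003,-0.002,93],[-2,-1.2,30,0.001,0.003,-0.002,93],[-2,-1.2,50,0.001,0.003,-0.002,93],[-2,-1.2,70,0.001,0.003,-0.002,93],[-2,-1.2,90,0.001,0.003,-0.002,93],[-2,-1.2,105,0.001,0.003,-0.002,93],[-2,-1.2,115,0.001,0.003,-0.002,80],[-2,-1.2,115,0.001,0.003,-0.002,70]]])

```text
time_s: 5.7
eef_pos: [0.5592, -0.1248, 0.0833]
tool_rot: [0.782, 0.623, -0.0, -0.001]
ft_force: [-0.8, -0.4, -0.1]
finger_gap: 0.874
grasp_force: 0.0
```

Request:
servo_tool(moves=[[[0,0,0,0,0,0,65],[0,0,0,0,0,0,62],[0,0,0,0,0,0,61],[0,0,0,0,0,0,60],[0,0,0,0,0,0,60]]])

```text
time_s: 6.2
eef_pos: [0.5602, -0.125, 0.0849]
tool_rot: [0.782, 0.623, 0.001, -0.0]
ft_force: [-0.4, 0.9, 0.5]
finger_gap: 0.648
grasp_force: 0.0
```

```bash
python3 -c "
from h import *
st();plan([.560,-.1265,.083],-13)"
```

```text
{'time_s': 6.2, 'joints': [0.3383, 0.67, -0.2477, 1.789, 0.2337, 0.7102, -0.2608], 'eef_pos': [0.5602, -0.125, 0.0849], 'tool_rot': [0.782, 0.6233, 0.0008, -0.0001], 'ft_force': [-0.354, 0.8654, 0.5432], 'torque': [0.0254, -0.0686, 0.011], 'grasp_force': 0.0, 'finger_gap': 0.6481}
yaw now -12.89 move [-1.5  0.1  1.9] [ 0.0009 -0.0013  0.0019]
```

Request:
servo_tool(moves=[[[-1.5,0,1.5,0,0,0,59],[-1.5,0,1.5,0,0,0,58],[-1.5,0,1.5,0,0,0,58],[-1.5,0,1.5,0,0,0,57.5],[-1.5,0,1.5,0,0,0,57.5]]])

```text
time_s: 6.7
eef_pos: [0.5603, -0.1267, 0.0831]
tool_rot: [0.782, 0.623, 0.001, 0.0]
ft_force: [2.5, 0.2, -2.4]
finger_gap: 0.62
grasp_force: 1.3
```

Request:
servo_tool(moves=[[[0,0,0,0,0,0,57],[0,0,0,0,0,0,56.5],[0,0,0,0,0,0,56.5]]])

```text
time_s: 7.0
eef_pos: [0.5607, -0.1268, 0.0831]
tool_rot: [0.782, 0.623, 0.001, 0.001]
ft_force: [5.4, -0.6, -4.3]
finger_gap: 0.611
grasp_force: 2.5
```

Request:
servo_tool(moves=[[[0,0.5,0,0,0,0,56.5],[0,1,0,0,0,0,56.5],[0,1,0,0,0,0,56.5]]])

```text
time_s: 7.3
eef_pos: [0.5608, -0.1268, 0.0831]
tool_rot: [0.782, 0.623, 0.001, -0.0]
ft_force: [3.4, -1.1, -2.5]
finger_gap: 0.604
grasp_force: 2.0
```

Request:
servo_tool(moves=[[[0,0,0,0,0,0,55.5],[0,0,0,0,0,0,55],[0,0,0,0,0,0,55]]])

```text
time_s: 7.6
eef_pos: [0.561, -0.1268, 0.0831]
tool_rot: [0.782, 0.623, 0.001, 0.0]
ft_force: [4.7, -2.6, -4.3]
finger_gap: 0.596
grasp_force: 17.9
```

Request:
servo_tool(moves=[[[0,0.7,0.3,0,0,0,52],[0,0.7,0.3,0,0,0,50],[0,0.7,0.3,0,0,0,50]]])

```text
time_s: 7.9
eef_pos: [0.5611, -0.1269, 0.0831]
tool_rot: [0.782, 0.623, 0.0, -0.0]
ft_force: [1.5, -1.7, 1.6]
finger_gap: 0.6
grasp_force: 30.0
```

```bash
python3 -c "
from h import *
st();plan([.560,-.1265,.083])"
```

```text
{'time_s': 7.9, 'joints': [0.3402, 0.6745, -0.2469, 1.7858, 0.2347, 0.71, -0.2586], 'eef_pos': [0.5611, -0.1269, 0.0831], 'tool_rot': [0.782, 0.6232, 0.0004, -0.0004], 'ft_force': [1.5142, -1.7455, 1.5825], 'torque': [-0.4513, -0.5314, 0.0102], 'grasp_force': 29.999, 'finger_gap': 0.5998}
yaw now -12.9 move [ 0.1 -1.1  0.1] [-0.0001 -0.001  -0.    ]
```

Request:
servo_tool(moves=[[[0,0,0,0,0,-0.05,50],[0,0,0,0,0,-0.1,50],[0,0,0,0,0,-0.15,50],[0,0,0,0,0,-0.2,50],[0,0,0,0,0,-0.25,50],[0,0,0,0,0,-0.3,50]]])

```text
time_s: 8.5
eef_pos: [0.5601, -0.126, 0.083]
tool_rot: [0.679, 0.734, 0.0, -0.001]
ft_force: [-0.6, 0.6, 2.5]
finger_gap: 0.602
grasp_force: 30.0
```

```bash
python3 -c "
from h import *
st();plan([.560,-.1265,.083])"
```

```text
{'time_s': 8.5, 'joints': [0.3929, 0.6838, -0.3333, 1.7853, 0.3137, 0.7271, -0.0302], 'eef_pos': [0.5601, -0.126, 0.083], 'tool_rot': [0.6792, 0.7339, 0.0, -0.0014], 'ft_force': [-0.5628, 0.5592, 2.4579], 'torque': [-0.2018, -0.2103, -0.0061], 'grasp_force': 30.0008, 'finger_gap': 0.6015}
yaw now 4.43 move [-0.5 -0.1  0. ] [-0.0019 -0.0021 -0.    ]
```

Request:
servo_tool(moves=[[[0,0,0,0,0,-0.07,50],[0,0,0,0,0,-0.14,50],[0,0,0,0,0,-0.21,50],[0,0,0,0,0,-0.28,50],[0,0,0,0,0,-0.35,50],[0,0,0,0,0,-0.42,50],[0,0,0,0,0,-0.49,50],[0,0,0,0,0,-0.56,50],[0,0,0,0,0,-0.63,50]]])

```text
time_s: 9.4
eef_pos: [0.5598, -0.1259, 0.0832]
tool_rot: [0.418, 0.908, 0.0, -0.002]
ft_force: [0.1, -0.1, 3.5]
finger_gap: 0.597
grasp_force: 30.0
```

```bash
python3 -c "
from h import *
st();plan([.560,-.1265,.083])"
```

```text
{'time_s': 9.4, 'joints': [0.4986, 0.7135, -0.51, 1.782, 0.473, 0.7735, 0.4551], 'eef_pos': [0.5598, -0.1259, 0.0832], 'tool_rot': [0.4179, 0.9085, 0.0002, -0.0015], 'ft_force': [0.0964, -0.0587, 3.5227], 'torque': [-0.1043, -0.0412, -0.0275], 'grasp_force': 29.9997, 'finger_gap': 0.597}
yaw now 40.59 move [-0.6 -0.3  0.2] [-0.001  -0.0029 -0.    ]
```

Request:
servo_tool(moves=[[[0,0,0,0,0,-0.02,50],[0,0,0,0,0,-0.04,50],[0,0,0,0,0,-0.06,50],[0,0,0,0,0,-0.08,50],[0,0,0,0,0,-0.09,50],[0,0,0,0,0,-0.09,50]]])

```text
time_s: 10.0
eef_pos: [0.5602, -0.1262, 0.0828]
tool_rot: [0.378, 0.926, 0.0, -0.001]
ft_force: [-1.4, 1.3, 5.6]
finger_gap: 0.598
grasp_force: 30.0
```

```bash
python3 -c "
from h import *
st();plan([.560,-.1265,.083])"
```

```text
{'time_s': 10.0, 'joints': [0.5125, 0.7193, -0.5334, 1.7812, 0.4945, 0.7801, 0.5235], 'eef_pos': [0.5602, -0.1262, 0.0828], 'tool_rot': [0.3779, 0.9258, 0.0003, -0.0012], 'ft_force': [-1.3576, 1.2677, 5.568], 'torque': [0.0174, 0.3516, -0.0051], 'grasp_force': 30.0002, 'finger_gap': 0.5979}
yaw now 45.59 move [-0.1 -0.3 -0.2] [-0.0004 -0.0024 -0.    ]
```

Request:
servo_tool(moves=[[[0,0,0,0,0,-0.015,50],[0,0,0,0,0,-0.03,50],[0,0,0,0,0,-0.035,50]]])

```text
time_s: 10.3
eef_pos: [0.5605, -0.1263, 0.0828]
tool_rot: [0.362, 0.932, 0.001, -0.001]
ft_force: [-1.8, 0.1, 5.6]
finger_gap: 0.6
grasp_force: 30.0
```

```bash
python3 -c "
from h import *
st();plan([.560,-.1265,.083]);b=shot('scene','s3');print(readout.get_state()['torque'])
cv2.imwrite('pics/c3.png',cv2.resize(b['img'][120:220,260:380],None,fx=5,fy=5,interpolation=2))"
```

```text
{'time_s': 10.3, 'joints': [0.5181, 0.7215, -0.5429, 1.7806, 0.5028, 0.7827, 0.5508], 'eef_pos': [0.5605, -0.1263, 0.0828], 'tool_rot': [0.3618, 0.9322, 0.0005, -0.0009], 'ft_force': [-1.8214, 0.0847, 5.6161], 'torque': [0.127, 0.3843, -0.1504], 'grasp_force': 30.0002, 'finger_gap': 0.5999}
yaw now 47.57 move [ 0.2 -0.5 -0.2] [ 0.0003 -0.002   0.    ]
[ 0.14098041  0.41413922 -0.085917  ]
```

View pics/c3.png

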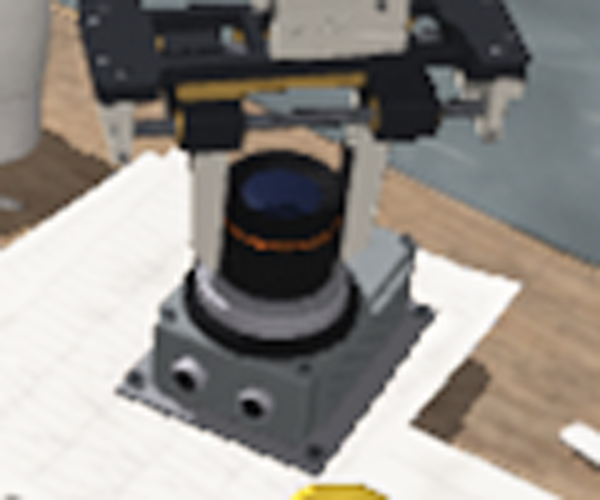

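The lens is gripped squarely, with the fingers at (210,210) and (360,190). The resisting torque is about 0.1 N m, so I carry on in small steps.

Request:
servo_tool(moves=[[[0,0,0,0,0,-0.015,50],[0,0,0,0,0,-0.03,50],[0,0,0,0,0,-0.035,50]]])

```text
time_s: 10.65
eef_pos: [0.5613, -0.1262, 0.0828]
tool_rot: [0.345, 0.938, 0.001, -0.0]
ft_force: [-1.5, 0.9, 4.9]
finger_gap: 0.6
grasp_force: 30.0
```

```bash
python3 -c "
from h import *
st();plan([.560,-.1265,.083])"
```

```text
{'time_s': 10.65, 'joints': [0.5237, 0.724, -0.5527, 1.7798, 0.5115, 0.7847, 0.5785], 'eef_pos': [0.5613, -0.1262, 0.0828], 'tool_rot': [0.3453, 0.9385, 0.001, -0.0001], 'ft_force': [-1.4938, 0.8961, 4.9494], 'torque': [0.2548, 0.2411, -0.1781], 'grasp_force': 30.0001, 'finger_gap': 0.6002}
yaw now 49.6 move [ 0.8 -1.1 -0.2] [ 0.0018 -0.001   0.    ]
```

Request:
servo_tool(moves=[[[0,0,0,0,0,-0.015,50],[0,0,0,0,0,-0.03,50],[0,0,0,0,0,-0.035,50]]])

```text
time_s: 10.95
eef_pos: [0.562, -0.1261, 0.0829]
tool_rot: [0.329, 0.944, 0.001, 0.001]
ft_force: [0.1, 2.5, 4.7]
finger_gap: 0.599
grasp_force: 30.0
```

```bash
python3 -c "
from h import *
st();plan([.560,-.1265,.083])"
```

```text
{'time_s': 10.95, 'joints': [0.5293, 0.7264, -0.5625, 1.7789, 0.5199, 0.7869, 0.6062], 'eef_pos': [0.562, -0.1261, 0.0829], 'tool_rot': [0.3288, 0.9444, 0.0014, 0.0005], 'ft_force': [0.1346, 2.5158, 4.6923], 'torque': [0.4707, -0.0415, -0.1152], 'grasp_force': 30.0, 'finger_gap': 0.599}
yaw now 51.61 move [ 1.3 -1.5 -0.1] [ 0.0031  0.0001 -0.    ]
```

Request:
servo_tool(moves=[[[0,0,0,0,0,-0.015,50],[0,0,0,0,0,-0.03,50],[0,0,0,0,0,-0.04,50]]])

```text
time_s: 11.25
eef_pos: [0.5624, -0.1266, 0.083]
tool_rot: [0.311, 0.95, 0.002, 0.001]
ft_force: [2.4, 2.5, 2.1]
finger_gap: 0.597
grasp_force: 30.0
```

```bash
python3 -c "
from h import *
st();plan([.560,-.1265,.083])"
```

```text
{'time_s': 11.25, 'joints': [0.5358, 0.729, -0.5727, 1.7781, 0.5292, 0.7902, 0.637], 'eef_pos': [0.5624, -0.1266, 0.083], 'tool_rot': [0.3107, 0.9505, 0.0015, 0.001], 'ft_force': [2.3918, 2.4738, 2.1305], 'torque': [0.6322, -0.49, -0.7209], 'grasp_force': 30.0004, 'finger_gap': 0.5968}
yaw now 53.79 move [ 2.  -1.3 -0. ] [ 0.0035  0.0009 -0.    ]
```

Torque has jumped to 0.72 N m, so this is the end stop. I back off a little.

Request:
servo_tool(moves=[[[0,0,0,0,0,0.02,50],[0,0,0,0,0,0.025,50],[0,0,0,0,0,0.025,50]]])

```text
time_s: 11.55
eef_pos: [0.5622, -0.1264, 0.083]
tool_rot: [0.321, 0.947, 0.001, 0.001]
ft_force: [3.0, 2.0, 2.2]
finger_gap: 0.595
grasp_force: 30.0
```

```bash
python3 -c "
from h import *
st();plan([.560,-.1265,.083])"
```

```text
{'time_s': 11.55, 'joints': [0.5312, 0.7271, -0.5659, 1.7788, 0.5244, 0.7881, 0.618], 'eef_pos': [0.5622, -0.1264, 0.083], 'tool_rot': [0.3214, 0.9469, 0.001, 0.001], 'ft_force': [2.976, 2.0383, 2.2219], 'torque': [0.564, -0.7645, -0.1619], 'grasp_force': 29.9999, 'finger_gap': 0.5948}
yaw now 52.5 move [ 1.7 -1.4 -0. ] [ 0.0025  0.0012 -0.    ]
```

Request:
servo_tool(moves=[[[0,0,-0.5,0,0,0,50],[0,0,-1,0,0,0,50],[0,0,-1.5,0,0,0,50],[0,0,-2,0,0,0,50]]])

```text
time_s: 11.95
eef_pos: [0.5622, -0.1266, 0.0845]
tool_rot: [0.322, 0.947, 0.001, 0.001]
ft_force: [4.1, 2.9, -1.1]
finger_gap: 0.603
grasp_force: 30.0
```

```bash
python3 -c "
from h import *
st();plan([.560,-.1265,.083])"
```

```text
{'time_s': 11.95, 'joints': [0.5327, 0.7253, -0.5673, 1.7773, 0.5219, 0.7913, 0.6195], 'eef_pos': [0.5622, -0.1266, 0.0845], 'tool_rot': [0.322, 0.9467, 0.0013, 0.0008], 'ft_force': [4.0669, 2.8561, -1.1461], 'torque': [0.5733, -1.1743, -0.2102], 'grasp_force': 29.9981, 'finger_gap': 0.6034}
yaw now 52.43 move [ 1.8 -1.2  1.5] [ 0.0029  0.0007 -0.    ]
```

Request:
servo_tool(moves=[[[0,0.4,-0.5,0,0,0,50],[0,0.8,-1,0,0,0,50],[0,0.8,-1.5,0,0,0,50],[0,0.8,-2,0,0,0,50]]])

```text
time_s: 12.35
eef_pos: [0.5622, -0.1266, 0.0863]
tool_rot: [0.322, 0.947, 0.001, 0.0]
ft_force: [5.0, 1.6, -2.9]
finger_gap: 0.597
grasp_force: 30.0
```

```bash
python3 -c "
from h import *
st();plan([.560,-.1265,.083])"
```

```text
{'time_s': 12.35, 'joints': [0.5327, 0.7231, -0.5685, 1.7751, 0.5199, 0.7965, 0.6204], 'eef_pos': [0.5622, -0.1266, 0.0863], 'tool_rot': [0.3222, 0.9467, 0.0007, 0.0004], 'ft_force': [4.9642, 1.5605, -2.8678], 'torque': [0.3809, -1.229, -0.2088], 'grasp_force': 29.9974, 'finger_gap': 0.5975}
yaw now 52.41 move [ 1.8 -1.2  3.3] [ 0.0016  0.0003 -0.    ]
```

Request:
servo_tool(moves=[[[-0.6,0.5,-1,0,0,0,50],[-0.8,0.6,-2,0,0,0,50],[-0.8,0.6,-3,0,0,0,50],[-0.8,0.6,-4,0,0,0,50],[-0.8,0.6,-5,0,0,0,50]]])

```text
time_s: 12.85
eef_pos: [0.5622, -0.1268, 0.0916]
tool_rot: [0.322, 0.947, -0.0, -0.001]
ft_force: [3.5, -0.1, -4.0]
finger_gap: 0.595
grasp_force: 30.0
```

Request:
servo_tool(moves=[[[-0.4,0.3,-2,0,0,0,50],[-0.4,0.3,-4,0,0,0,50],[-0.4,0.3,-7,0,0,0,50],[-0.4,0.3,-12,0,0,0,50],[-0.4,0.3,-25,0,0,0,50],[-0.4,0.3,-50,0,0,0,50],[-0.4,0.3,-80,0,0,0,50],[-0.4,0.3,-80,0,0,0,50]]])

```text
time_s: 13.65
eef_pos: [0.5664, -0.1258, 0.1768]
tool_rot: [0.322, 0.947, 0.002, 0.005]
ft_force: [0.7, -0.4, -2.9]
finger_gap: 0.599
grasp_force: 30.0
```

```bash
python3 -c "
from h import *
st();plan([.5613,.0868,.16],60);b=shot('scene','s4')
cv2.imwrite('pics/c4.png',cv2.resize(b['img'][60:260,190:390],None,fx=3,fy=3,interpolation=2))"
```

```text
{'time_s': 13.65, 'joints': [0.5758, 0.6171, -0.6404, 1.6834, 0.4303, 0.9751, 0.6967], 'eef_pos': [0.5664, -0.1258, 0.1768], 'tool_rot': [0.322, 0.9467, 0.0017, 0.0048], 'ft_force': [0.6965, -0.3512, -2.8531], 'torque': [0.064, -0.2834, -0.0456], 'grasp_force': 29.9975, 'finger_gap': 0.5986}
yaw now 52.44 move [133.8 165.3  16.8] [ 0.0058  0.0084 -0.132 ]
```

View pics/c4.png

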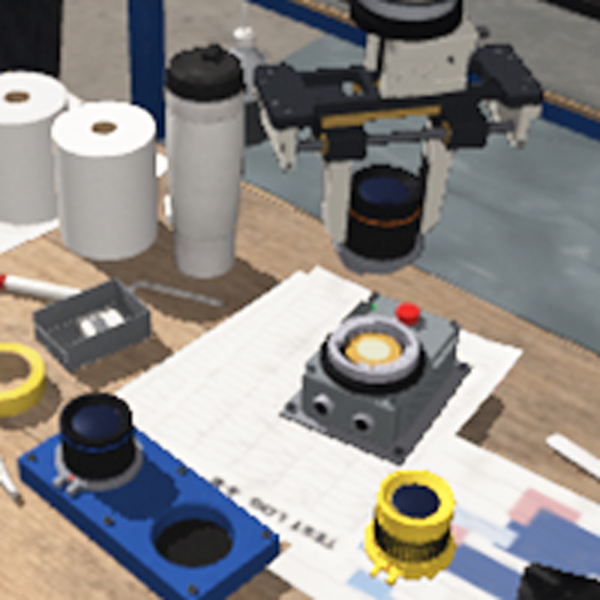

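The lens is off and upright, and the button at (408,314) is still down. Now I carry the lens over the pocket at about (195,540).

Request:
servo_tool(moves=[[[133.8,165,15,0.005,0.008,0,50],[133.8,165,15,0.005,0.008,0,50],[133.8,165,15,0.005,0.008,0,50],[133.8,165,15,0.005,0.008,0,50],[133.8,165,15,0.005,0.008,0,50],[133.8,165,40,0.005,0.008,0,50],[133.8,165,75,0.005,0.008,0,50],[133.8,165,95,0.005,0.008,0,50],[133.8,165,95,0.005,0.008,0,50],[133.8,165,95,0.005,0.008,0,50]]])

```text
time_s: 14.7
eef_pos: [0.5576, 0.086, 0.0767]
tool_rot: [0.322, 0.947, -0.001, -0.005]
ft_force: [0.0, -0.4, -2.9]
finger_gap: 0.599
grasp_force: 30.0
```

```bash
python3 -c "
from h import *
st();plan([.5610,.0870,.06]);b=shot('scene','s5')
a=shot('top','t5')
x=cv2.resize(a['img'][145:265,180:300],(400,400),interpolation=2);y=cv2.resize(b['img'][170:270,190:290],(600,600),interpolation=2)
cv2.imwrite('pics/c5.png',y);print('top at',proj('s5',[.561,.087,.082+.052]))"
```

```text
{'time_s': 14.7, 'joints': [0.1524, 0.7239, -0.5523, 1.8072, 0.5162, 0.7684, 0.2439], 'eef_pos': [0.5576, 0.086, 0.0767], 'tool_rot': [0.3221, 0.9467, -0.0007, -0.0051], 'ft_force': [0.0147, -0.4297, -2.9201], 'torque': [0.045, -0.1994, -0.0064], 'grasp_force': 29.9975, 'finger_gap': 0.5988}
yaw now 52.42 move [-2.2  3.  16.6] [-0.0046 -0.0093 -0.    ]
top at (np.float64(254.20477926520059), np.float64(201.26795948615953))
```

View pics/c5.png

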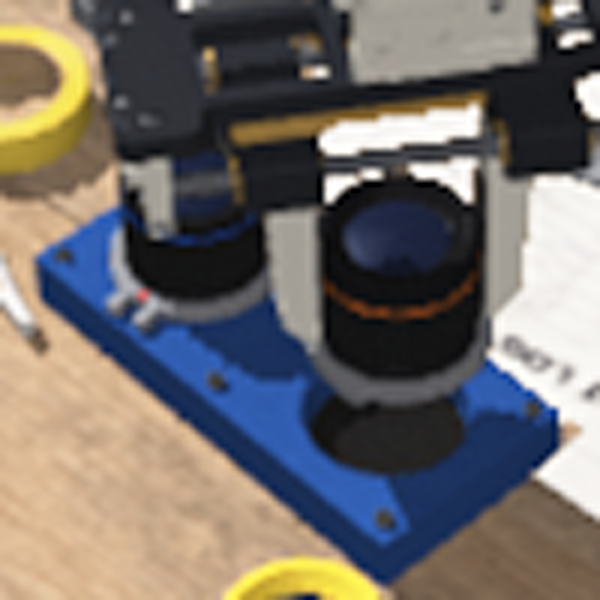

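```bash
python3 -c "
from h import *
def ext(c,r,z):
    q=np.array([proj('s5',[c[0]+r*np.cos(t),c[1]+r*np.sin(t),z]) for t in np.linspace(0,6.28,200)])
    e=[q[:,0].min(),q[:,0].max(),q[:,1].min(),q[:,1].max()]
    return ((np.array(e)-[190,190,170,170])*6+2.5).round(0)
C=[.5576,.086]
print('flange',ext(C,.034,.0637),'top',ext(C,.028,.1157))
print('pocket',ext([.561,.087],.0305,.024))
J=np.array(proj('s5',[C[0]+.01,C[1],.1]))-proj('s5',[*C,.1]);K=np.array(proj('s5',[C[0],C[1]+.01,.1]))-proj('s5',[*C,.1]);print('crop px per mm',J*.6,K*.6)
"
```

```text
flange [301. 494. 269. 409.] top [315. 479. 176. 291.]
pocket [305. 473. 348. 474.]
crop px per mm [-2.16331624 -1.35623984] [-1.93358913  1.55616899]
```

```bash
python3 -c "
from h import *
st();plan([.5618,.0878,.054])"
```

```text
{'time_s': 14.8, 'joints': [0.1527, 0.722, -0.5534, 1.8059, 0.5163, 0.7682, 0.2438], 'eef_pos': [0.5588, 0.0865, 0.0781], 'tool_rot': [0.3221, 0.9467, 0.0003, -0.0037], 'ft_force': [-0.3812, 0.0709, -3.2239], 'torque': [0.0045, -0.1395, -0.0134], 'grasp_force': 29.9976, 'finger_gap': 0.5968}
yaw now 52.42 move [-1.8  2.9 24.1] [-0.0018 -0.0071 -0.    ]
```

Request:
servo_tool(moves=[[[0,0,5,0,0,0,50],[0,0,10,0,0,0,50],[0,0,15,0,0,0,50],[0,0,20,0,0,0,50],[0,0,24,0,0,0,50],[0,0,26,0,0,0,50],[0,0,26,0,0,0,50],[0,0,26,0,0,0,50],[0,0,26,0,0,0,50],[0,0,26,0,0,0,50]]])

```text
time_s: 15.8
eef_pos: [0.5578, 0.0863, 0.0513]
tool_rot: [0.322, 0.947, -0.0, -0.004]
ft_force: [-0.1, -0.3, -2.5]
finger_gap: 0.599
grasp_force: 30.0
```

```bash
python3 -c "
from h import *
s=st();plan([.5610,.0870,.054]);b=shot('scene','s6')
cv2.imwrite('pics/c6.png',cv2.resize(b['img'][185:260,215:290],(600,600),interpolation=2))
p=s['eef_pos']
def ext(c,r,z):
    q=np.array([proj('s6',[c[0]+r*np.cos(t),c[1]+r*np.sin(t),z]) for t in np.linspace(0,6.28,200)])
    return ((np.array([q[:,0].min(),q[:,0].max(),q[:,1].min(),q[:,1].max()])-[215,215,185,185])*8+3.5).round(0)
print('flange',ext(p,.034,p[2]-.013),'top',ext(p,.028,p[2]+.039),'lug',ext(p,.0285,p[2]-.025),'pocket',ext([.561,.087],.0305,.024))"
```

```text
{'time_s': 15.8, 'joints': [0.1351, 0.7579, -0.5257, 1.8249, 0.5464, 0.7154, 0.2183], 'eef_pos': [0.5578, 0.0863, 0.0513], 'tool_rot': [0.322, 0.9467, -0.0003, -0.0043], 'ft_force': [-0.1056, -0.3037, -2.545], 'torque': [-0.0298, -0.1508, -0.0519], 'grasp_force': 29.9975, 'finger_gap': 0.5993}
yaw now 52.43 move [-2.1  2.4 -2.8] [-0.0033 -0.008  -0.    ]
flange [203. 455. 303. 491.] top [221. 436. 184. 338.] lug [224. 433. 348. 505.] pocket [206. 430. 344. 512.]
```

View pics/c6.png

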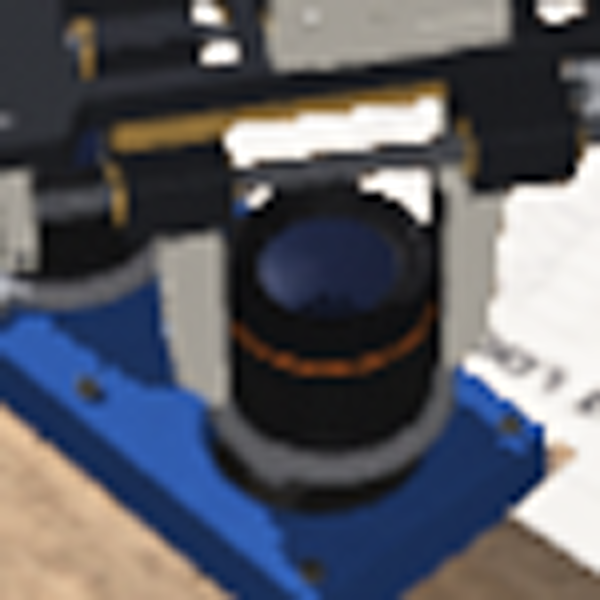

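The lens hovers over the pocket, with its flange bottom at (335,490) and the pocket edge at (207,450) and (320,512). It needs about 4 mm in +x and 1 mm in +y, then lowering gently.

Request:
servo_tool(moves=[[[-2.2,3.2,0,-0.003,-0.008,0,50],[-2.2,3.2,0,-0.003,-0.008,0,50],[-2.2,3.2,1,-0.003,-0.008,0,50],[-2.2,3.2,2,-0.003,-0.008,0,50],[-2.2,3.2,3,-0.003,-0.008,0,50],[-2.2,3.2,4,-0.003,-0.008,0,50],[-2.2,3.2,5,-0.003,-0.008,0,50]]])

```text
time_s: 16.55
eef_pos: [0.5613, 0.0874, 0.0459]
tool_rot: [0.322, 0.947, -0.0, -0.0]
ft_force: [0.3, -0.7, -2.0]
finger_gap: 0.6
grasp_force: 30.0
```

```bash
python3 -c "
from h import *
st();plan([.5615,.0875,.037])"
```

```text
{'time_s': 16.55, 'joints': [0.1251, 0.7656, -0.5149, 1.8243, 0.5578, 0.701, 0.2076], 'eef_pos': [0.5613, 0.0874, 0.0459], 'tool_rot': [0.322, 0.9467, -0.0003, -0.0003], 'ft_force': [0.256, -0.7431, -1.9818], 'torque': [0.0354, -0.1543, 0.0162], 'grasp_force': 29.9975, 'finger_gap': 0.6001}
yaw now 52.43 move [-0.1  0.2  8.9] [-0.0007 -0.0003 -0.    ]
```

Lug bottoms are at about 0.021 m, inside the pocket with no contact force. I keep lowering.

Request:
servo_tool(moves=[[[0,0,1,0,0,0,50],[0,0,2,0,0,0,50],[0,0,3,0,0,0,50],[0,0,4,0,0,0,50],[0,0,5,0,0,0,50]]])

```text
time_s: 17.05
eef_pos: [0.5614, 0.0875, 0.0409]
tool_rot: [0.322, 0.947, -0.0, -0.0]
ft_force: [0.7, -0.1, -2.9]
finger_gap: 0.599
grasp_force: 30.0
```

Request:
servo_tool(moves=[[[0,0,0.7,0,0,0,50],[0,0,1.4,0,0,0,50],[0,0,2,0,0,0,50],[0,0,2.5,0,0,0,50]]])

```text
time_s: 17.45
eef_pos: [0.5613, 0.0875, 0.0385]
tool_rot: [0.322, 0.947, -0.0, -0.0]
ft_force: [-0.6, -0.1, -2.8]
finger_gap: 0.597
grasp_force: 30.0
```

Request:
servo_tool(moves=[[[0,0,0.5,0,0,0,50],[0,0,1,0,0,0,50],[0,0,1.3,0,0,0,50],[0,0,1.3,0,0,0,50]]])

```text
time_s: 17.85
eef_pos: [0.5613, 0.0874, 0.0372]
tool_rot: [0.322, 0.947, -0.0, -0.0]
ft_force: [-0.5, 0.6, -3.1]
finger_gap: 0.597
grasp_force: 30.0
```

Request:
servo_tool(moves=[[[0,0,0.4,0,0,0,50],[0,0,0.8,0,0,0,50],[0,0,1,0,0,0,50],[0,0,1,0,0,0,50]]])

```text
time_s: 18.25
eef_pos: [0.5613, 0.0875, 0.0362]
tool_rot: [0.322, 0.947, -0.0, -0.0]
ft_force: [0.1, 0.2, -2.5]
finger_gap: 0.6
grasp_force: 30.0
```

Request:
servo_tool(moves=[[[0,0,0.4,0,0,0,50],[0,0,0.8,0,0,0,50],[0,0,1,0,0,0,50],[0,0,1,0,0,0,50]]])

```text
time_s: 18.65
eef_pos: [0.5614, 0.0875, 0.0356]
tool_rot: [0.322, 0.947, -0.0, -0.0]
ft_force: [-1.6, -1.1, 0.9]
finger_gap: 0.597
grasp_force: 30.0
```

Contact: the flange is on the stand. Now I release and withdraw.

Request:
servo_tool(moves=[[[0,0,0.2,0,0,0,57],[0,0,0.2,0,0,0,62],[0,0,0.2,0,0,0,75],[0,0,0.2,0,0,0,85],[0,0,0.2,0,0,0,85],[0,0,0.2,0,0,0,85],[0,0,-10,0,0,0,85],[0,0,-40,0,0,0,85],[0,0,-80,0,0,0,85],[0,0,-120,0,0,0,85]]])

```text
time_s: 19.65
eef_pos: [0.561, 0.0876, 0.1569]
tool_rot: [0.322, 0.947, -0.0, -0.001]
ft_force: [0.7, 0.0, 0.6]
finger_gap: 0.913
grasp_force: 0.0
```

Request:
servo_tool(moves=[[[80,-120,-50,0,0,0,85],[80,-120,-50,0,0,0,85],[80,-120,-50,0,0,0,85],[80,-120,-50,0,0,0,85],[80,-120,-50,0,0,0,85]]])

```text
time_s: 20.15
eef_pos: [0.4249, 0.0408, 0.2065]
tool_rot: [0.322, 0.947, -0.0, 0.001]
ft_force: [0.4, -0.3, -0.4]
finger_gap: 0.914
grasp_force: 0.0
```

```bash
python3 -c "
from h import *
st();b=shot('scene','s7');a=shot('top','t7')
x=cv2.resize(a['img'][150:270,188:388],(500,300),interpolation=2);y=cv2.resize(b['img'][140:270,190:350],(500,406),interpolation=2)[:300]
y=cv2.resize(b['img'][180:280,180:300],(360,300),interpolation=2)
cv2.imwrite('pics/c7.png',cv2.resize(np.hstack([x,y]),(800,279)))"
```

```text
{'time_s': 20.15, 'joints': [0.3922, 0.3599, -0.7194, 2.0318, 0.3148, 0.8572, 0.4104], 'eef_pos': [0.4249, 0.0408, 0.2065], 'tool_rot': [0.3223, 0.9466, -0.0003, 0.0013], 'ft_force': [0.3744, -0.3014, -0.4154], 'torque': [0.0572, -0.175, -0.0238], 'grasp_force': 0.0, 'finger_gap': 0.9137}
```

View pics/c7.png

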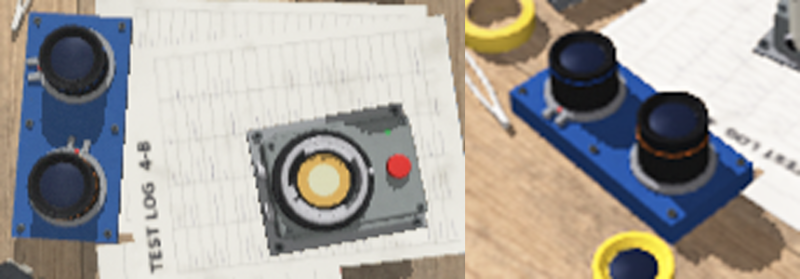

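The lens stands upright in the pocket at (65,185), the spare is untouched at (70,60), the button at (398,166) is down and the arm is clear. I'm handing it in.

```bash
python3 -c "
from h import *
print(arm.sign_off())"
```

```text
the job is handed in; nothing more can be done
None
```

The lens is off the camera and stands upright in the empty pocket, with the button still down, the other lens and the tray untouched, and the job handed in at about 20 s; the resisting torque peaked at about 0.7 N m at the end stop, above the mount's 0.5 N m rating, and I backed off at once; sign-off returned no verdict.

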